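Seat the lugged stone in the ink grinder and bring the ink stick down on it

TASK

Get the ink grinder ready for class: its slate stone was dropped in carelessly and rides on its lugs. Turn the stone until its three lugs fall into the notches and it sits fully home, then swing the arm with the ink stick over it to its stop, and press the stick down through its clamp until its foot rests on the stone. Leave the things round the grinder where they stand.

Things in the scene. Friction and masses are not known exactly. Their poses are not given: they have to be found in the camera images.
- stone_center (a point): centre, half-way up, of the loose grinding stone: a dark slate dish, 100 mm across, 24 mm high, rim wall 8 mm thick, hollow 84 mm across and 14 mm deep. Three equal lugs, 16 mm wide and 9 mm thick, stand out of its side to 68 mm from the axis, at 180, 60 and -60 degrees from its x axis; their undersides are 6 mm above the stone's foot. It starts in the well, turned wrong.
- well (a point): centre of the grinder's round well at deck height, 40 mm above the table. Axes are the grinder's: the arm's housing is at its +y end. Well 102 mm across, 14 mm deep, with three open notches 23 mm wide that reach 74 mm out at 180, 60 and -60 degrees from x. Deck 160 x 168 mm. Unmatched lugs ride on the deck, 9 mm proud, and turn freely; matched, the stone drops 8 mm, its lugs 1 mm proud.
- stick_arm (a joint): swing of the arm about its upright pivot, rad: 0 = at its stop, pointing to the grinder's -y over the well; grows counter-clockwise from above, 1.57 = pointing to +x (the rear). It stays where it is left and takes about 0.5 N at the clamp to move. With the stick up, its foot is 54 mm above the table: it passes over the rim of a seated stone (50 mm), not over a riding one (58 mm).
- pivot (a point): the arm's pivot axis, 72 mm above the table, 115 mm to +y of the well's centre, on the housing, which is 64 mm high, x -65 to 65 and y 86 to 142 mm from the well's centre. The arm's bar is 16 mm wide, 74 to 82 mm above the table.
- clamp (a point): centre of the dark clamp on the arm, 85 mm from the pivot: 30 mm wide across the arm, 20 mm along it, from 61 to 95 mm above the table. Axes turn with the arm: at joint 0 they are the grinder's; its +x side faces the way it opens.
- ink_bottle: black ink bottle with red cap, 48 mm across, 128 mm high, behind the grinder; origin under its centre; leave it alone
- dish: small white ink dish, 83 mm across, 17 mm high, behind the grinder; origin under its centre; leave it alone
- cup: green and white tea cup, 86 x 120 x 88 mm, to the right; origin under its centre; leave it alone
- ink_stick (a joint): how far the black ink stick (20 x 10 x 66 mm, upright in the clamp) is pushed down, m: 0 = up; with the arm over a seated stone it meets the stone at 0.018. It stays where it is left and takes about 3 N to push.
- stick_top (a point): centre of the top end of the ink stick (20 mm across the arm, 10 mm along it), 120 mm above the table at the start, 102 mm when its foot is on the seated stone
- stone: the same stone; origin at the centre of its foot, axes as for stone_center
Mind the look-alikes: they are no part of the job. Of the things that look like the stone, the smaller one is meant.

How it is judged:
By the outcome, as a careful person would: the job done as asked, in the order asked, and still so for the second after the job is handed in, with the robot touching nothing.
It also fails if it takes over 67 s, if anything falls off the work surface, if the arm or the gripper's body presses on something with over 40 N, if the wrist force passes 120 N, or if a joint passes its speed limit or range.

ROBOT

A 7-joint arm with a two-finger parallel gripper is mounted at the origin on a cart in front of the work surface, level with it; the furniture and walls round the work are solid. World frame = base frame: x ahead of the robot, y to its left, z up, the work surface at z = 0. Lengths are in m, angles in rad, forces in N, time in s.
With the tool pointing down it reaches from about 0.35 to 0.9 m from the base axis. Payload 8.1 kg.
Tool frame: the origin (TCP) lies at the centre of the arm's flange, where the gripper is bolted on; the fingertips stand 178 mm ahead of it and the grasp point (between the pads) lies 159 mm ahead of it; z points along the fingers, y is the line along which they close (so a half turn about z gives the same grasp; the last joint's range is limited). The gripper opens to 92 mm and grips with 3 to 60 N. Pads are 19 mm wide; open, the fingers measure 130 mm over their backs; the gripper's body (75 mm by 190 mm) begins 47 mm behind the grasp point.
Start: joints at [-0.103, 0.434, 0.025, 1.573, -0.012, 1.134, -0.075], TCP at [0.625, -0, 0.405] pointing down, gripper open.
Joint ranges: [-2.62, 2.62], [-0.44, 2.09], [-1.27, 1.32], [0.08, 2.57], [-1.32, 4.46], [0.12, 2], [-2.74, 2.74]. Speed limits (rad/s): [2.22, 2.22, 3.01, 3.01, 3.14, 3.14, 3.14].

INTERFACE

Orientations are given as a rotation vector (axis times angle).
In Python, from cell import arm gives the robot as it stands. The module is installed in compiled form; this text tells all that it offers.
- The arm moves only by the shell command python3 -m inch 'ROWS' [FORCE]. ROWS is text: rows parted by semicolons, each of 5 numbers parted by spaces: the shift along the tool's x, y, z in m, then the turn about the tool's z in rad, then the finger opening in m, from 0 to 0.0918. In form: x y z roll fingers; .... A call has 1 to 5 rows; each row is the pose to reach, as a shift and turn from the pose commanded when the call began, along the tool's axes at that moment; what a row does not reach only later rows make up. A row lasts 1/10 s, in which the tool goes at most 50 mm and 8.59 degrees, less where a joint would pass 70% of its speed; a pose out of reach is approached as far as the arm can. A call with a gripper value outside its range is refused whole. The fingers move at their own pace and stop on an object; FORCE is the grip in N (left out, the last holds). Time passes only in rows, so rows that repeat a pose let the fingers close. It gives the time, the measured TCP pose, the force, the opening and the grip force at its end, in the units of the state.
- arm.observe(): the state, without advancing time (a new reading comes with each control period).
- arm.get_image(name): name is "scene" or "side" or "wrist"; returns the picture (480x640x3 uint8, red, green, blue); there is no depth.
- arm.get_calibration(name): a dict with "intrinsics" (3x3 intrinsics, pixels), "pose" (4x4, takes a point from camera to world coordinates). Camera axes: x right, y up, looking along -z (the intrinsics and any distortion apply to the point x, -y, -z); pixel columns grow to the right and rows downward; lengths in m; the calibration is good to about 2 mm. A picture is of the moment at which its call begins: read the wrist's pose just before it. get_calibration takes no time and is no camera call; for the wrist camera it gives the pose at the moment of the call.
- arm.sign_off(): hands the job in; it is judged then, once.
Trained networks look in the newest picture that a camera, given by its name, has taken for a name from the list of things; names that differ only in an ending like _2 or _b are one class to them, and where a whole thing is asked for, a point or a joint stands for the part that bears it (a point fixed in the world has none). Each returns a list of dicts, best first, with "conf" (0 to 1); they miss things now and then, are a little off and sometimes report something else, mostly with a low value. They report only what shows in the picture. A call takes as long as a camera call. They do not tell look-alikes from the thing itself.
- arm.look_for(camera, query): "point" ([row, column] in pixels, amid what is visible of it).
- arm.silhouettes(camera, query): "region" (480x640 bool, what is visible of it) and "point" ([row, column] in pixels, amid what is visible of it).
- arm.place_of(camera, query): "point" ([row, column] in pixels: a listed point, or the origin of a listed thing).
The state is a dict: "clock": time; "joints": joint angles; "dq": joint speeds; "joint_efforts": joint torques, N m; "position": TCP position; "ee_rot": TCP orientation; "force": force on the tool from outside, world axes, zero at the start; "ft_torque": the same for the moment, N m; "width": opening from 0.0 (shut) to 1.0 (fully open); "gripper_force": force on a finger pad.
Only numpy, scipy, OpenCV 4.12 (cv2) and the standard library are available. Lean on these libraries where they do the work, as an engineer would, in place of code of your own. Each camera call takes 0.05 s, during which the arm holds its last target. There are 200 camera calls.

## Working session

There is one attempt and no reset: what is moved stays moved. The work goes in short steps, Python scripts to look and compute and a shell command to move; the robot and the scene stay as the last step left them, time stands still between calls to the robot, and variables do not carry over. Pictures are saved under pics/ and viewed, at most 10 in all, crops included, and the job is handed in when it is done.

```bash
mkdir -p pics
cat > h.py <<'E'
import numpy as np, cv2
from cell import arm
from scipy.spatial.transform import Rotation as R
def ray(cam,p,cal=None):
    c=cal or arm.get_calibration(cam); K=np.array(c["intrinsics"]);T=np.array(c["pose"])
    r,cc=p; d=np.linalg.solve(K,[cc,r,1.0]); d=np.array([d[0],-d[1],-d[2]])
    return T[:3,3],T[:3,:3]@d
def atz(cam,p,z,cal=None):
    o,d=ray(cam,p,cal); return o+d*(z-o[2])/d[2]
def proj(cam,X,cal=None):
    c=cal or arm.get_calibration(cam); K=np.array(c["intrinsics"]);T=np.array(c["pose"])
    q=T[:3,:3].T@(np.array(X)-T[:3,3]); u=K@[q[0],-q[1],-q[2]]; return u[:2]/u[2]
def save(cam,name):
    im=arm.get_image(cam); cv2.imwrite("pics/"+name,im[:,:,::-1]); return im
E
python3 - <<'E'
from h import *
s=arm.observe(); print({k:np.round(v,3) for k,v in s.items()})
H=dict(stone_center=.046,well=.04,pivot=.072,clamp=.078,stick_top=.12,stone=.034,ink_bottle=0,dish=0,cup=0)
ims=[]
for c in ["scene","side","wrist"]:
    ims.append(save(c,c+"0.png"))
    cal=arm.get_calibration(c); print(c,np.round(cal["pose"],3).tolist(),np.round(cal["intrinsics"],1).tolist())
    for q,z in H.items():
        for d in arm.place_of(c,q)[:3]:
            if d["conf"]>.2: print(c,q,round(d["conf"],2),np.round(d["point"]),np.round(atz(c,d["point"],z,cal),3))
E
```

```text
{'clock': np.float64(0.0), 'joints': array([-0.103,  0.435,  0.025,  1.574, -0.012,  1.134, -0.075]), 'dq': array([ 0.001, -0.   ,  0.   , -0.   , -0.001, -0.   ,  0.001]), 'joint_efforts': array([ 0.0000e+00, -6.6785e+01,  9.8500e-01, -3.1446e+01, -6.1000e-02,
        4.3000e-02,  0.0000e+00]), 'position': array([ 0.625, -0.   ,  0.404]), 'ee_rot': array([-2.221e+00, -2.221e+00,  2.000e-03]), 'force': array([-0.361, -0.113, -0.087]), 'ft_torque': array([0.003, 0.015, 0.019]), 'gripper_force': np.float64(0.0), 'width': np.float64(1.002)}
scene [[-0.79, 0.394, -0.47, 0.137], [-0.613, -0.497, 0.613, 0.692], [0.007, 0.773, 0.634, 0.819], [0.0, 0.0, 0.0, 1.0]] [[602.9, 0.0, 321.9], [0.0, 602.9, 233.9], [0.0, 0.0, 1.0]]
scene stone_center 0.95 [310. 368.] [0.518 0.06  0.046]
scene stone_center 0.65 [244. 243.] [0.812 0.067 0.046]
scene stone_center 0.59 [289. 308.] [0.633 0.084 0.046]
scene pivot 0.62 [343. 336.] [0.505 0.173 0.072]
scene pivot 0.56 [309. 369.] [0.505 0.079 0.072]
scene pivot 0.39 [241. 415.] [ 0.536 -0.124  0.072]
scene clamp 0.73 [314. 297.] [0.589 0.169 0.078]
scene cl
[... 1059 characters left out ...]
0.04  0.   ]
side dish 0.55 [258. 305.] [ 0.663 -0.079  0.   ]
side cup 0.89 [234. 339.] [ 0.579 -0.194  0.   ]
wrist [[1.0, 0.001, -0.001, 0.624], [-0.0, 0.96, 0.281, 0.076], [0.001, -0.281, 0.96, 0.386], [0.0, 0.0, 0.0, 1.0]] [[410.8, 0.0, 323.1], [0.0, 410.8, 234.0], [0.0, 0.0, 1.0]]
wrist stone_center 0.81 [156. 564.] [0.822 0.043 0.046]
wrist stone_center 0.61 [136. 192.] [0.519 0.059 0.046]
wrist well 0.53 [146. 366.] [0.66  0.051 0.04 ]
wrist stone 0.84 [150. 552.] [0.817 0.047 0.034]
wrist stone 0.63 [135. 193.] [0.516 0.059 0.034]
wrist ink_bottle 0.69 [143. 366.] [0.664 0.05  0.   ]
wrist dish 0.76 [265. 359.] [ 0.661 -0.069  0.   ]
wrist cup 0.85 [385. 277.] [ 0.574 -0.209  0.   ]
```

View pics/scene0.png

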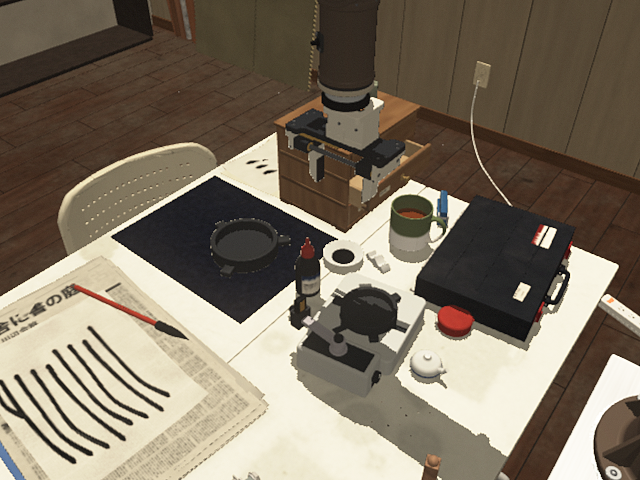

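View pics/wrist0.png

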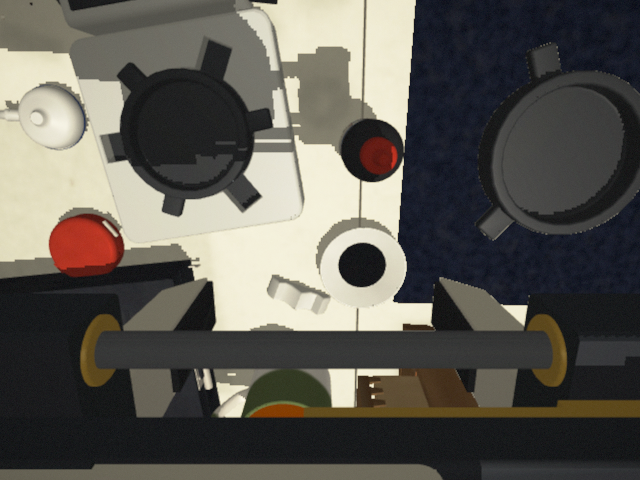

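The scene view shows the grinder with the small stone at about (310,368); the arm swung to the rear with its clamp and stick at about (310,300), and the big look-alike on the mat at (244,243). The wrist view shows the well with the stone at (135,190), and six dark features round it that mix lugs and notches. I'll move the wrist camera over the grinder.

```bash
python3 -m inch '0.03 -0.035 0 0 0.0918; 0.06 -0.07 0 0 0.0918; 0.085 -0.105 0 0 0.0918; 0.085 -0.105 0 0 0.0918; 0.085 -0.105 0 0 0.0918'
python3 - <<'E'
from h import *
H=dict(stone_center=.046,well=.04,pivot=.072,clamp=.078,stick_top=.12,stone=.034)
c="wrist"; cal=arm.get_calibration(c); np.save("w1pose.npy",cal["pose"]); save(c,"wrist1.png")
for q,z in H.items():
    for d in arm.place_of(c,q)[:3]:
        if d["conf"]>.2: print(c,q,round(d["conf"],2),np.round(d["point"]),np.round(atz(c,d["point"],z,cal),3))
print(arm.observe()["position"])
E
```

```text
clock: 2.0
position: [0.5196, 0.0856, 0.4053]
ee_rot: [2.219, 2.223, 0.001]
force: [0.7, 0.1, -0.3]
width: 1.003
gripper_force: 0.0
wrist stone_center 0.88 [236. 323.] [0.519 0.06  0.046]
wrist stone_center 0.57 [234. 320.] [0.517 0.062 0.046]
wrist pivot 0.97 [ 97. 297.] [0.501 0.173 0.072]
wrist stick_top 0.9 [105. 424.] [0.582 0.167 0.12 ]
wrist stone 0.56 [234. 319.] [0.516 0.059 0.034]
[0.52054096 0.08438422 0.40451398]
```

View pics/wrist1.png

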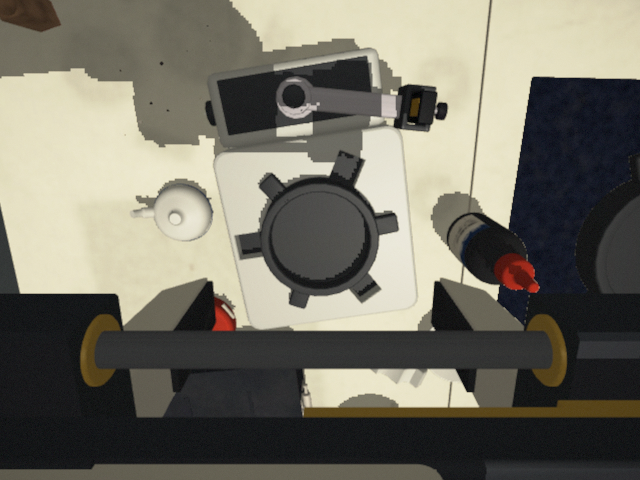

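The wrist view shows the stone centred at (236,320). The lugs' tips are near pixels (row,col) (184,268), (223,388), (299,299). The wide notches are at (245,245), (163,347), (289,368). The pivot is at (97,295) and the stick at (105,424).

Run:
```python
from h import *
cal=arm.get_calibration("wrist"); cal["pose"]=np.load("w1pose.npy")
im=cv2.imread("pics/wrist1.png")
W=np.array([.518,.060])
for n,z,ps in [("lug",.049,[(184,268),(223,388),(299,299)]),("notch",.04,[(245,245),(163,347),(289,368)])]:
    for p in ps:
        v=atz("w",p,z,cal)[:2]-W; print(n,np.round(np.degrees(np.arctan2(v[1],v[0])),1),round(np.hypot(*v)*1000,1))
# rectified top view at z=.049 around the well, 3 px/mm
S=4; N=600; f=lambda X,Y:proj("w",[X,Y,.045],cal)
src=np.float32([f(W[0]+a,W[1]+b) for a,b in [(-.075,.075),(.075,.075),(.075,-.075),(-.075,-.075)]])
M=cv2.getPerspectiveTransform(src,np.float32([[0,0],[N,0],[N,N],[0,N]]))
o=cv2.warpPerspective(im,M,(N,N)); cv2.circle(o,(300,300),200,(0,0,255),1); cv2.circle(o,(300,300),272,(0,255,0),1)
cv2.imwrite("pics/top1.png",cv2.convertScaleAbs(o,alpha=1.8))
p=np.array([.501,.173]); s=np.array([.582,.167]); d=s-p
y=np.degrees(np.arctan2(-(p-W)[0],(p-W)[1])); a=np.degrees(np.arctan2(d[1],d[0])); print("yaw",y,"arm dir",a,"joint deg",a+90-y,np.hypot(*d))
```

```text
lug 133.7 63.5
lug 12.7 58.2
lug -108.9 61.1
notch -171.7 68.1
notch 70.8 65.9
notch -50.5 67.4
yaw 8.555558243412897 arm dir -4.236394799058827 joint deg 77.20804695752827 0.08122191822408525
```

View pics/top1.png

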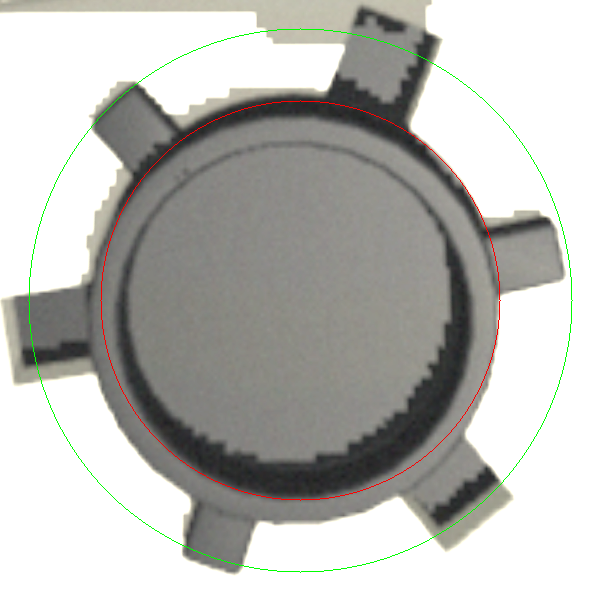

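```bash
python3 -m inch '-0.026 -0.003 0 0.15 0.03; -0.026 -0.003 0.02 0.3 0.03; -0.026 -0.003 0.04 0.45 0.03; -0.026 -0.003 0.06 0.6 0.03; -0.026 -0.003 0.08 0.75 0.03'
python3 -m inch '0 0 0.01 0.15 0.03; 0 0 0.02 0.3 0.03; 0 0 0.02 0.3 0.03; 0 0 0.02 0.3 0.03'
python3 - <<'E'
from h import *
s=arm.observe();print(s["position"],R.from_rotvec(s["ee_rot"]).as_matrix().round(3).tolist(),s["width"])
save("scene","s2.png"); save("side","d2.png")
a=cv2.imread("pics/scene0.png"); 
b=np.hstack([cv2.resize(cv2.imread("pics/s2.png")[180:420,240:480],(400,400)),cv2.resize(cv2.imread("pics/d2.png")[130:370,270:510],(400,400))]); cv2.imwrite("pics/v2.png",b)
E
```

```text
clock: 2.85
position: [0.5173, 0.0586, 0.324]
ee_rot: [2.885, 1.243, 0.0]
force: [0.2, -0.5, -0.2]
width: 0.614
gripper_force: 0.0
clock: 3.25
position: [0.5172, 0.0589, 0.3048]
ee_rot: [3.034, 0.815, -0.0]
force: [-0.3, 1.1, 0.3]
width: 0.332
gripper_force: 0.0
[0.51723769 0.05892252 0.30480029] [[0.865, 0.501, -0.0], [0.501, -0.865, -0.0], [-0.0, 0.0, -1.0]] 0.3318166755475398
```

View pics/v2.png

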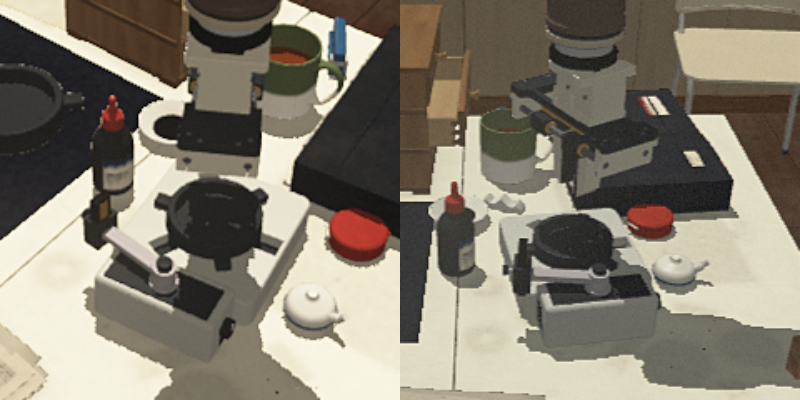

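The fingers hang centred over the stone at (215,170) in the left half, clear of the clamp and the bottle. I'll descend into the hollow and spread the fingers.

```bash
python3 -m inch '0 0 0.03 0 0.03; 0 0 0.055 0 0.03; 0 0 0.077 0 0.03; 0 0 0.077 0 0.03; 0 0 0.077 0 0.03' 25
python3 -m inch '0 0 0 0 0.055; 0 0 0 0 0.055; 0 0 0 0 0.055;0 0 0 0 0.055;0 0 0 0 0.055' 25
```

```text
clock: 3.85
position: [0.5173, 0.0588, 0.2284]
ee_rot: [-3.035, -0.81, -0.0]
force: [0.7, 0.2, 1.1]
width: 0.33
gripper_force: 0.0
clock: 4.35
position: [0.5171, 0.059, 0.228]
ee_rot: [-3.036, -0.809, -0.001]
force: [-0.5, -0.5, 0.4]
width: 0.594
gripper_force: 0.0
```

```bash
python3 -m inch '0 0 0 0 0.075; 0 0 0 0 0.075; 0 0 0 0 0.075;0 0 0 0 0.075' 25
python3 - <<'E'
from h import *
save("side","d3.png"); save("scene","s3.png")
b=np.hstack([cv2.resize(cv2.imread("pics/s3.png")[220:360,290:430],(400,400)),cv2.resize(cv2.imread("pics/d3.png")[190:330,300:440],(400,400))]); cv2.imwrite("pics/v3.png",b)
E
```

```text
clock: 4.75
position: [0.517, 0.0591, 0.2281]
ee_rot: [-3.035, -0.809, -0.0]
force: [-2.3, 0.8, 7.0]
width: 0.684
gripper_force: 20.4
```

View pics/v3.png

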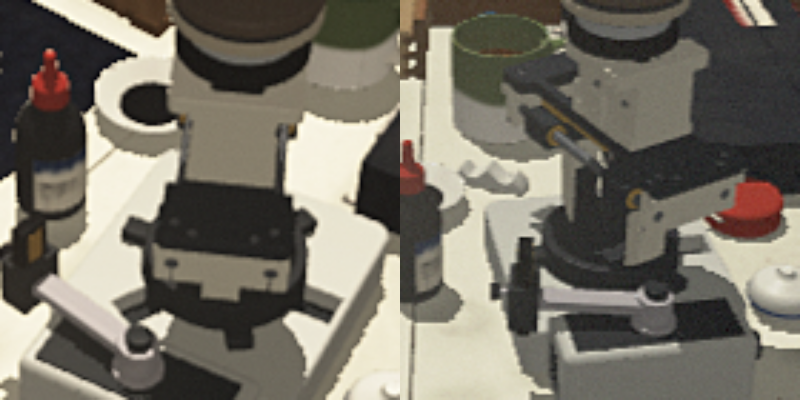

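The fingers are spread inside the hollow and press on its wall with 20 N. Next I turn the stone 56.5° counter-clockwise (negative roll).

```bash
python3 -m inch '0 0 0 -0.12 0.075; 0 0 0 -0.24 0.075; 0 0 0 -0.36 0.075; 0 0 0 -0.48 0.075; 0 0 0 -0.6 0.075'
python3 -m inch '0 0 0 -0.12 0.075; 0 0 0 -0.24 0.075; 0 0 0 -0.36 0.075; 0 0 0 -0.386 0.075; 0 0 0 -0.386 0.075'
python3 -m inch '0 0 0 0 0.05; 0 0 0 0 0.03; 0 0 0 0 0.03; 0 0 0 0 0.03'
python3 -m inch '0 0 -0.05 0 0.03; 0 0 -0.1 0 0.03; 0.03 0 -0.14 0 0.03; 0.03 0 -0.177 0 0.03; 0.03 0 -0.177 0 0.03'
python3 - <<'E'
from h import *
c="wrist"; print(arm.observe()["position"],R.from_rotvec(arm.observe()["ee_rot"]).as_matrix().round(3).tolist())
cal=arm.get_calibration(c); np.save("w4pose.npy",cal["pose"]); save(c,"wrist4.png")
for q,z in dict(stone_center=.038,pivot=.072,stick_top=.12).items():
    for d in arm.place_of(c,q)[:2]: print(q,round(d["conf"],2),np.round(d["point"]),np.round(atz(c,d["point"],z,cal),3))
E
```

```text
clock: 5.35
position: [0.5177, 0.059, 0.2285]
ee_rot: [2.657, 1.675, 0.003]
force: [0.3, 0.4, 8.2]
width: 0.696
gripper_force: 20.7
clock: 5.85
position: [0.5171, 0.0588, 0.2278]
ee_rot: [2.292, 2.149, 0.001]
force: [-0.7, -1.4, 1.1]
width: 0.813
gripper_force: 0.3
clock: 6.25
position: [0.5171, 0.0591, 0.2277]
ee_rot: [2.292, 2.149, 0.0]
force: [1.3, 0.2, -0.4]
width: 0.518
gripper_force: 0.0
clock: 6.75
position: [0.5201, 0.0903, 0.4099]
ee_rot: [2.287, 2.148, 0.013]
force: [0.5, -0.4, -0.0]
width: 0.328
gripper_force: 0.0
[0.5200583  0.0902766  0.40994722] [[0.063, 0.998, 0.009], [0.998, -0.063, 0.002], [0.003, 0.009, -1.0]]
stone_center 0.64 [238. 322.] [0.52  0.06  0.038]
pivot 0.91 [109. 282.] [0.497 0.172 0.072]
stick_top 0.72 [112. 410.] [0.582 0.164 0.12 ]
```

View pics/wrist4.png

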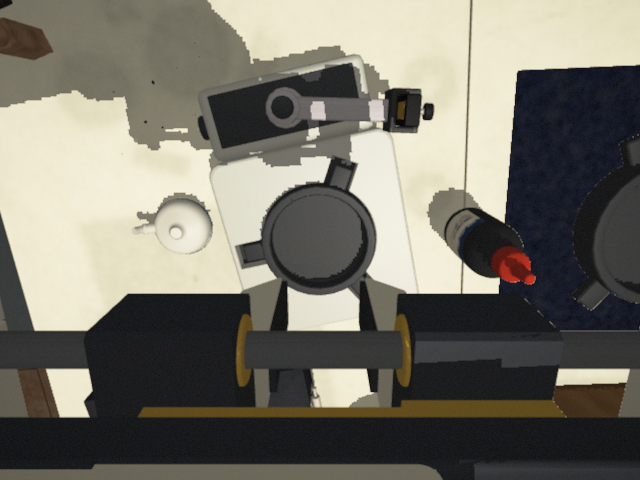

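The stone's lugs now lie in the notches at (250,255) and (175,340). The grip also let go part-way through the turn, which fits the stone dropping. To confirm, I'll lower the closed fingers to where only a seated stone's floor would be and press lightly.

```bash
python3 -m inch '-0.03 0 0 0 0; -0.03 0 0.05 0 0; -0.03 0 0.1 0 0; -0.03 0 0.15 0 0;-0.03 0 0.18 0 0'
python3 -m inch '0 0 0 0 0; 0 0 0.005 0 0; 0 0 0.009 0 0;0 0 0.009 0 0'
python3 -m inch '0 0 0.004 0 0;0 0 0.004 0 0'
```

```text
clock: 7.45
position: [0.5149, 0.0581, 0.2202]
ee_rot: [-2.29, -2.146, 0.008]
force: [0.3, 0.3, 0.9]
width: 0.0
gripper_force: 0.0
clock: 7.85
position: [0.5175, 0.059, 0.2167]
ee_rot: [2.291, 2.148, 0.002]
force: [-0.5, -0.4, 0.9]
width: 0.006
gripper_force: 0.0
clock: 8.05
position: [0.5177, 0.0591, 0.2142]
ee_rot: [2.29, 2.148, 0.004]
force: [-6.1, -1.2, 23.0]
width: 0.005
gripper_force: 11.5
```

Contact comes at tip z ≈ 0.036, the seated floor height, so the stone is home. Next I straddle the clamp.

```bash
python3 -m inch '0 0 -0.03 0 0; 0 0 -0.07 0 0.02; 0 0 -0.11 -0.14 0.05; 0 0 -0.14 -0.28 0.05;0 0 -0.14 -0.42 0.05'
python3 - <<'E'
from h import *
s=arm.observe();M=R.from_rotvec(s["ee_rot"]).as_matrix();print(s["position"],M.round(3).tolist())
print(M.T@(np.array([.583,.166,.244])-s["position"]), np.degrees(np.arctan2(M[1,1],M[0,1])))
E
```

```text
clock: 8.55
position: [0.5182, 0.0594, 0.357]
ee_rot: [1.782, 2.579, 0.01]
force: [0.1, -0.4, 0.1]
width: 0.303
gripper_force: 0.0
[0.5182346  0.05940087 0.35699369] [[-0.354, 0.935, 0.009], [0.935, 0.354, 0.001], [-0.002, 0.009, -1.0]]
[0.07703604 0.09728149 0.11369814] 20.715534494104592
```

```bash
python3 -m inch '0.025 0.03 0 -0.14 0.05; 0.05 0.06 0 -0.28 0.05; 0.077 0.097 0 -0.42 0.05; 0.077 0.097 0 -0.56 0.05; 0.077 0.097 0 -0.7 0.05'
python3 -m inch '0 0 0 -0.14 0.05; 0 0 0 -0.28 0.05; 0 0 0 -0.425 0.05; 0 0 0 -0.425 0.05; 0 0 0 -0.425 0.05'
python3 - <<'E'
from h import *
s=arm.observe();M=R.from_rotvec(s["ee_rot"]).as_matrix();print(s["position"],M.round(3).tolist())
c="wrist"; cal=arm.get_calibration(c); save("scene","s5.png"); save(c,"w5.png"); save("side","d5.png")
for c in("wrist","side","scene"):
  cal=arm.get_calibration(c)
  for q,z in dict(clamp=.078,pivot=.072,stick_top=.12).items():
    for d in arm.place_of(c,q)[:1]: print(c,q,round(d["conf"],2),np.round(d["point"]),np.round(atz(c,d["point"],z,cal),3))
b=np.hstack([cv2.resize(cv2.imread("pics/s5.png")[200:360,260:420],(400,400)),cv2.resize(cv2.imread("pics/d5.png")[190:350,270:430],(400,400))]); cv2.imwrite("pics/v5.png",b)
E
```

```text
clock: 9.05
position: [0.5814, 0.1666, 0.3522]
ee_rot: [0.788, 3.04, 0.002]
force: [-0.0, -0.3, 0.3]
width: 0.544
gripper_force: 0.0
clock: 9.55
position: [0.5811, 0.1648, 0.3522]
ee_rot: [0.148, 3.137, 0.0]
force: [-0.3, -0.3, -0.0]
width: 0.546
gripper_force: 0.0
[0.5811408  0.16475604 0.35217888] [[-0.996, 0.094, 0.001], [0.094, 0.996, 0.0], [-0.001, 0.0, -1.0]]
wrist clamp 0.7 [237. 325.] [0.582 0.166 0.078]
wrist pivot 0.73 [105. 325.] [0.5   0.174 0.072]
wrist stick_top 0.91 [263. 324.] [0.584 0.165 0.12 ]
side clamp 0.66 [297. 343.] [0.585 0.176 0.078]
side pivot 0.95 [299. 387.] [0.502 0.176 0.072]
side stick_top 0.44 [277. 344.] [0.584 0.171 0.12 ]
scene clamp 0.87 [317. 296.] [0.587 0.174 0.078]
scene pivot 0.94 [343. 337.] [0.503 0.173 0.072]
scene stick_top 0.52 [298. 299.] [0.583 0.169 0.12 ]
```

View pics/v5.png

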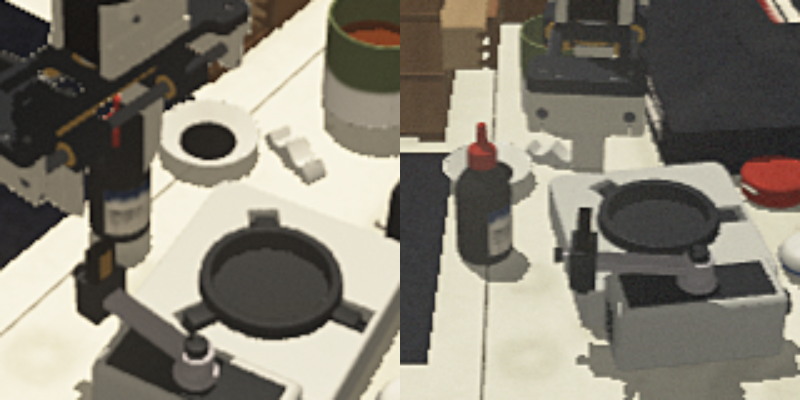

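The lugs sit flush in all three notches; the gripper hangs above the clamp at (585,250) in the right half. Next I descend to straddle it.

```bash
python3 -m inch '-0.0025 0.001 0.03 0 0.05; -0.0025 0.001 0.06 0 0.05; -0.0025 0.001 0.085 0 0.05; -0.0025 0.001 0.108 0 0.05; -0.0025 0.001 0.108 0 0.05'
python3 -m inch '0 0 0 0 0.04; 0 0 0 0 0.036; 0 0 0 0 0.036'
python3 - <<'E'
from h import *
s=arm.observe();M=R.from_rotvec(s["ee_rot"]).as_matrix();print(s["position"],s["width"],np.degrees(np.arctan2(M[1,1],M[0,1])))
P=np.array([.5005,.1735]);r=.0845
t0=np.radians(-4.8)
for steps in ([-16,-32,-40],):pass
for k in range(0,100,8):
    # target in frame at the start of each 40-deg call
    b=t0-np.radians(40*(k//40)); t=t0-np.radians(k)
    pass
# generic: frame at call start with arm angle b: tool x=-radial(b), tool y=tangent(b)(ccw)
for k in (8,16,24,32,40):
    a=np.radians(k); print(k, "x",round(r*(1-np.cos(a)),4),"y",round(-r*np.sin(a),4),"roll",round(a,3))
E
```

```text
clock: 10.65
position: [0.5826, 0.1651, 0.2408]
ee_rot: [-0.141, -3.133, 0.003]
force: [-0.2, -1.3, 0.1]
width: 0.543
gripper_force: 0.0
clock: 10.95
position: [0.5842, 0.166, 0.2452]
ee_rot: [0.141, 3.136, 0.001]
force: [0.2, -0.2, -0.5]
width: 0.399
gripper_force: 0.0
[0.58417252 0.16599773 0.24519857] 0.39903926610464635 84.84424726266735
8 x 0.0008 y -0.0118 roll 0.14
16 x 0.0033 y -0.0233 roll 0.279
24 x 0.0073 y -0.0344 roll 0.419
32 x 0.0128 y -0.0448 roll 0.559
40 x 0.0198 y -0.0543 roll 0.698
```

```bash
python3 -m inch '0.001 -0.012 0 0.14 0.036; 0.003 -0.023 0 0.28 0.036; 0.007 -0.034 0 0.42 0.036; 0.013 -0.045 0 0.56 0.036; 0.02 -0.054 0 0.7 0.036'
python3 -m inch '0 0 0 0 0.036'
python3 - <<'E'
from h import *
s=arm.observe();M=R.from_rotvec(s["ee_rot"]).as_matrix();p=s["position"];v=p[:2]-[.5005,.1735]
print(p,np.degrees(np.arctan2(M[1,1],M[0,1])),np.degrees(np.arctan2(v[1],v[0])),np.hypot(*v),s["force"])
save("side","d6.png")
for c in("wrist","side"):
  save(c,c+"6.png");cal=arm.get_calibration(c)
  for q,z in dict(clamp=.078,stick_top=.12).items():
    for d in arm.place_of(c,q)[:1]: print(c,q,round(d["conf"],2),np.round(d["point"]),np.round(atz(c,d["point"],z,cal),3))
E
```

```text
clock: 11.45
position: [0.5593, 0.1132, 0.2449]
ee_rot: [1.217, 2.894, 0.002]
force: [-0.8, -0.4, -1.1]
width: 0.39
gripper_force: 0.3
clock: 11.55
position: [0.5586, 0.1128, 0.2447]
ee_rot: [1.213, 2.897, -0.001]
force: [-1.1, 0.2, 0.3]
width: 0.393
gripper_force: 0.0
[0.55855424 0.11276437 0.24470717] 44.54598607845328 -46.293095262625954 0.0840185201400599 [-1.05145674  0.21493886  0.26104208]
wrist clamp 0.73 [315. 330.] [0.562 0.116 0.078]
wrist stick_top 0.93 [384. 324.] [0.561 0.113 0.12 ]
side clamp 0.85 [281. 352.] [0.565 0.125 0.078]
side stick_top 0.46 [262. 358.] [0.556 0.122 0.12 ]
```

```bash
python3 -m inch '0.001 -0.012 0 0.14 0.036; 0.003 -0.023 0 0.28 0.036; 0.007 -0.034 0 0.42 0.036; 0.013 -0.045 0 0.56 0.036; 0.013 -0.045 0 0.56 0.036'
python3 - <<'E'
from h import *
s=arm.observe();M=R.from_rotvec(s["ee_rot"]).as_matrix();p=s["position"];v=p[:2]-[.5005,.1735]
print(p,np.degrees(np.arctan2(M[1,1],M[0,1])),np.degrees(np.arctan2(v[1],v[0])),np.hypot(*v),s["force"])
E
python3 -m inch '0 -0.003 0 0.04 0.036; 0 -0.003 0 0.04 0.036'
python3 -m inch '0 -0.002 0 0.02 0.036; 0 -0.002 0 0.02 0.036'
python3 -m inch '0 -0.002 0 0.02 0.036; 0 -0.002 0 0.02 0.036'
```

```text
clock: 12.4
position: [0.5168, 0.0912, 0.2436]
ee_rot: [-1.964, -2.451, 0.002]
force: [-0.1, -0.1, 0.7]
width: 0.389
gripper_force: 0.0
[0.51677801 0.09116585 0.24362776] 12.592023676344606 -78.81646527535815 0.08392786364026843 [-0.12983488 -0.11690695  0.6553243 ]
clock: 12.6
position: [0.5152, 0.091, 0.2438]
ee_rot: [2.007, 2.417, 0.0]
force: [-0.2, 0.9, 0.3]
width: 0.392
gripper_force: 0.0
clock: 12.8
position: [0.5131, 0.0904, 0.2437]
ee_rot: [-2.034, -2.394, -0.0]
force: [-0.2, -0.1, -0.6]
width: 0.391
gripper_force: 0.1
clock: 13.0
position: [0.5108, 0.09, 0.2437]
ee_rot: [-2.06, -2.372, 0.0]
force: [0.1, -0.8, 0.4]
width: 0.389
gripper_force: 0.0
```

```bash
for i in 1; do python3 -m inch '0 -0.001 0 0 0.036; 0 -0.001 0 0 0.036'; python3 -m inch '0 -0.001 0 0 0.036; 0 -0.001 0 0 0.036';  python3 -m inch '0 -0.001 0 0 0.036; 0 -0.001 0 0 0.036'; done
python3 - <<'E'
from h import *
print(arm.observe()["force"])
for c in("wrist","side","scene"):
  save(c,c+"7.png");cal=arm.get_calibration(c)
  for q,z in dict(clamp=.078,stick_top=.12,pivot=.072).items():
    for d in arm.place_of(c,q)[:1]: print(c,q,round(d["conf"],2),np.round(d["point"]),np.round(atz(c,d["point"],z,cal),3))
b=np.hstack([cv2.imread("pics/wrist7.png")[140:480,150:490],cv2.resize(cv2.imread("pics/side7.png")[190:330,310:450],(340,340))]); cv2.imwrite("pics/v7.png",b)
E
```

```text
clock: 13.2
position: [0.5098, 0.0897, 0.2437]
ee_rot: [2.059, 2.373, -0.0]
force: [-0.1, -1.0, -0.5]
width: 0.391
gripper_force: 0.0
clock: 13.4
position: [0.5091, 0.0897, 0.2438]
ee_rot: [2.059, 2.372, 0.001]
force: [1.2, 0.0, 0.3]
width: 0.394
gripper_force: 0.8
clock: 13.6
position: [0.5088, 0.0896, 0.244]
ee_rot: [2.059, 2.371, 0.003]
force: [5.1, -0.4, -2.8]
width: 0.393
gripper_force: 2.6
[ 5.05325555 -0.35847038 -2.79142528]
wrist clamp 0.96 [316. 335.] [0.514 0.089 0.078]
wrist stick_top 0.78 [385. 331.] [0.511 0.088 0.12 ]
wrist pivot 0.97 [ 91. 331.] [0.5   0.173 0.072]
side clamp 0.79 [271. 376.] [0.516 0.093 0.078]
side stick_top 0.55 [250. 378.] [0.513 0.081 0.12 ]
side pivot 0.88 [297. 387.] [0.503 0.171 0.072]
scene stick_top 0.64 [291. 360.] [0.516 0.093 0.12 ]
scene pivot 0.76 [344. 336.] [0.503 0.174 0.072]
```

View pics/v7.png

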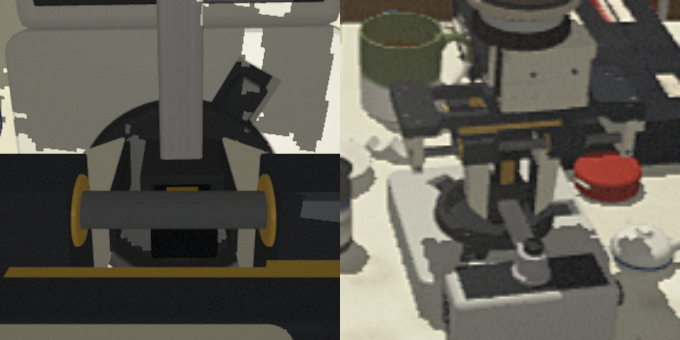

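The arm is over the stone and against its stop: side force climbed to 5 N while motion stalled, and the bar runs straight toward -y of the grinder. Now lift off, close the fingers and press the stick.

```bash
python3 -m inch '0 0.003 0 0 0.036; 0 0.003 -0.03 0 0.04; 0 0.003 -0.06 0 0.04; 0 0.003 -0.085 0 0.04;0 0.003 -0.085 0 0'
python3 -m inch '0 0 0 0 0; 0 0 0 0 0; 0 0 0 0 0;0 0 0.02 0 0; 0 0 0.023 0 0'
python3 - <<'E'
from h import *
s=arm.observe();M=R.from_rotvec(s["ee_rot"]).as_matrix();print(s["position"],s["width"],s["force"])
for c in("wrist","scene","side"):
  save(c,c+"8.png");cal=arm.get_calibration(c)
  for q,z in dict(stick_top=.12,clamp=.078,pivot=.072).items():
    for d in arm.place_of(c,q)[:1]: print(c,q,round(d["conf"],2),np.round(d["point"]),np.round(atz(c,d["point"],z,cal),3))
b=np.hstack([cv2.imread("pics/wrist8.png")[140:480,150:490],cv2.resize(cv2.imread("pics/side8.png")[190:330,310:450],(340,340))]); cv2.imwrite("pics/v8.png",b)
E
```

```text
clock: 14.7
position: [0.5117, 0.0903, 0.3318]
ee_rot: [2.058, 2.37, 0.006]
force: [0.5, -0.7, -0.8]
width: 0.39
gripper_force: 0.0
clock: 15.2
position: [0.51, 0.0897, 0.3036]
ee_rot: [-2.058, -2.371, 0.005]
force: [0.2, 0.4, -1.1]
width: 0.012
gripper_force: 0.0
[0.5100426  0.08972017 0.30355228] 0.01235008176849064 [ 0.21958175  0.39796936 -1.11553647]
wrist clamp 0.56 [261. 332.] [0.514 0.09  0.078]
wrist pivot 0.62 [ 97. 326.] [0.499 0.173 0.072]
scene stick_top 0.49 [292. 360.] [0.514 0.096 0.12 ]
scene clamp 0.82 [309. 357.] [0.517 0.097 0.078]
scene pivot 0.88 [343. 338.] [0.502 0.172 0.072]
side stick_top 0.43 [252. 378.] [0.513 0.087 0.12 ]
side pivot 0.78 [299. 390.] [0.498 0.176 0.072]
```

View pics/v8.png

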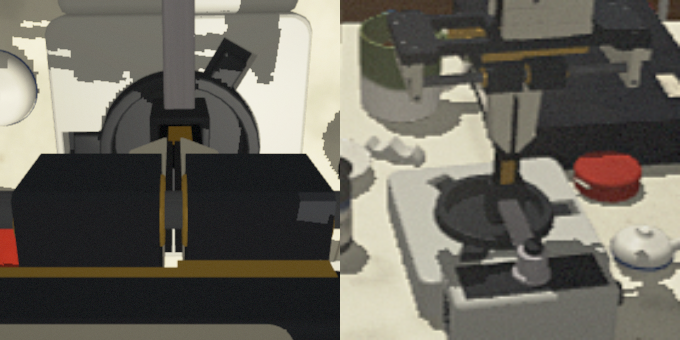

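The closed fingertips stand right over the stick top at (180,135), left half. I press now.

```bash
python3 -m inch '0 0 0.006 0 0; 0 0 0.011 0 0; 0 0 0.016 0 0; 0 0 0.016 0 0'
python3 -m inch '0 0 0.003 0 0; 0 0 0.003 0 0'
python3 -m inch '0 0 0.002 0 0; 0 0 0.002 0 0'
python3 -m inch '0 0 0.002 0 0; 0 0 0.002 0 0'
```

```text
clock: 16.2
position: [0.5108, 0.0899, 0.2889]
ee_rot: [-2.059, -2.372, 0.001]
force: [0.3, 0.2, -0.0]
width: 0.003
gripper_force: 0.0
clock: 16.4
position: [0.5108, 0.0899, 0.2863]
ee_rot: [-2.059, -2.372, 0.001]
force: [-0.4, 0.3, -0.5]
width: 0.006
gripper_force: 0.0
clock: 16.6
position: [0.5109, 0.0899, 0.2846]
ee_rot: [-2.06, -2.372, 0.0]
force: [1.0, 0.1, -0.4]
width: 0.007
gripper_force: 0.0
clock: 16.8
position: [0.5109, 0.0899, 0.2826]
ee_rot: [2.06, 2.372, -0.0]
force: [-0.3, -0.5, -0.2]
width: 0.008
gripper_force: 0.0
```

No push force felt yet, and I have no views left, so I'll check numerically: gold label pixels on the stick and network positions, before and now.

Run:
```python
from h import *
for c in("wrist","scene","side"): save(c,c+"9.png")
def gold(im,box):
    r0,r1,c0,c1=box; h=cv2.cvtColor(im[r0:r1,c0:c1],cv2.COLOR_BGR2HSV)
    m=(h[...,0]>10)&(h[...,0]<28)&(h[...,1]>120)&(h[...,2]>70)
    y,x=np.nonzero(m); return (len(y),y.min()+r0,y.max()+r0,x.min()+c0,x.max()+c0,round(y.mean()+r0,1),round(x.mean()+c0,1)) if len(y) else None
B=dict(wrist=(240,330,290,380),scene=(270,340,330,385),side=(235,300,360,400))
for c in B:
    for k in "789": print(c,k,gold(cv2.imread(f"pics/{c}{k}.png"),B[c]))
for z in (.12,.105,.102): print(z,[proj(c,[.512,.089,z]).round() for c in("scene","side")])
for c in("wrist","scene","side"):
  for q in("ink_stick","stick_top"):
    for d in arm.silhouettes(c,q)[:1]:
        y,x=np.nonzero(d["region"]); print(c,q,round(d["conf"],2),y.min(),y.max(),x.min(),x.max())
print(arm.observe()["force"],arm.observe()["ft_torque"])
im=cv2.imread("pics/side9.png"); g=cv2.imread("pics/side8.png")
for a in (g,im): print(cv2.cvtColor(a[238:290:2,370:388:2],cv2.COLOR_BGR2GRAY))
```

```text
wrist 7 (77, np.int64(327), np.int64(329), np.int64(317), np.int64(347), np.float64(328.2), np.float64(333.2))
wrist 8 (445, np.int64(267), np.int64(329), np.int64(310), np.int64(341), np.float64(290.2), np.float64(327.0))
wrist 9 (153, np.int64(314), np.int64(329), np.int64(311), np.int64(335), np.float64(322.4), np.float64(322.9))
scene 7 (160, np.int64(272), np.int64(306), np.int64(333), np.int64(384), np.float64(287.8), np.float64(355.5))
scene 8 (62, np.int64(270), np.int64(304), np.int64(358), np.int64(376), np.float64(295.4), np.float64(362.5))
scene 9 (62, np.int64(270), np.int64(304), np.int64(354), np.int64(384), np.float64(277.9), np.float64(370.1))
side 7 (134, np.int64(240), np.int64(265), np.int64(360), np.int64(399), np.float64(249.3), np.float64(378.5))
side 8 (46, np.int64(256), np.int64(265), np.int64(376), np.int64(381), np.float64(260.4), np.float64(378.5))
side 9 (14, np.int64(263), np.int64(265), np.int64(376), np.int64(380), np.float64(264.1), np.float64(378.0))
0.12 [array([364., 290.]), array([379., 252.])]
0.105 [array([363., 297.]), array([378., 259.])]
0.1
[... 1561 characters left out ...]
187 113 122 121 122  72 106 119 123]
 [212 130 117 122 128  55 108 123 123]
 [191 182 118 121 127  41 107 121 115]
 [198 152  51 123 133  35 112 121 186]
 [ 34  36  28  18 120  46 126  84 201]
 [ 47  39  33  76  85  87  18  28 136]
 [ 40  57  39  51  38  37  45  46  49]
 [ 42  46  50  46  45  47  44  40  42]
 [ 40  53  43  42  40  40  42  38  43]
 [ 43  39  43  67  72  84  72  33  39]
 [ 42  47  56  97  90  90  93  50  63]
 [ 36  45  37  89  90  91  88  75  54]
 [ 34  43  42  74  89  90  92  94  64]
 [ 61  43  38  51  93  89  86  94  77]
 [ 67  33  33  20  74  90  90  83  92]
 [ 63  27  36  37  40  88  86  86  93]
 [ 64  30  31  32  29  75  88  90  88]
 [ 43  43  36  45  42  50  87  79  74]]
```

The gold face is shortening from its top while its lower edge at the clamp stays put, so the stick is moving down under the fingers. The readings come after each hold, when the friction has relaxed. I continue until firm contact.

```bash
for i in 1; do python3 -m inch '0 0 0.0015 0 0; 0 0 0.0015 0 0'
python3 -m inch '0 0 0.001 0 0; 0 0 0.001 0 0'
python3 -m inch '0 0 0.001 0 0; 0 0 0.001 0 0'; done
```

```text
clock: 17.45
position: [0.511, 0.09, 0.2812]
ee_rot: [2.059, 2.372, 0.0]
force: [0.7, -1.1, 0.4]
width: 0.002
gripper_force: 0.2
clock: 17.65
position: [0.511, 0.09, 0.2804]
ee_rot: [2.06, 2.372, 0.0]
force: [-0.0, -0.1, 2.2]
width: 0.003
gripper_force: 1.3
clock: 17.85
position: [0.5111, 0.09, 0.2802]
ee_rot: [2.059, 2.372, 0.001]
force: [-3.2, -1.5, 12.3]
width: 0.004
gripper_force: 6.5
```

Firm contact at tip z ≈ 0.102, where the foot should meet the stone. I lift off, move clear and check.

```bash
python3 -m inch '0 0 -0.02 0 0; 0 0 -0.06 0 0; 0 0 -0.1 0 0; 0 0 -0.14 0 0; 0 0 -0.14 0 0'
python3 - <<'E'
from h import *
for c in("wrist","scene","side"):
  save(c,c+"10.png");cal=arm.get_calibration(c)
  for q,z in dict(stick_top=.102,clamp=.078,pivot=.072,stone_center=.038,ink_bottle=0,dish=0,cup=0).items():
    for d in arm.place_of(c,q)[:2 if q=="stone_center" else 1]: print(c,q,round(d["conf"],2),np.round(d["point"]),np.round(atz(c,d["point"],z,cal),3))
print(arm.observe()["position"],arm.observe()["force"])
E
```

```text
clock: 18.35
position: [0.5121, 0.0904, 0.4244]
ee_rot: [2.056, 2.368, 0.011]
force: [0.7, 0.2, -0.3]
width: 0.005
gripper_force: 0.0
wrist stick_top 0.74 [221. 319.] [0.51  0.088 0.102]
wrist clamp 0.61 [214. 323.] [0.513 0.089 0.078]
wrist pivot 0.83 [104. 320.] [0.499 0.173 0.072]
wrist stone_center 0.81 [287. 626.] [0.815 0.048 0.038]
wrist stone_center 0.74 [235. 325.] [0.52  0.059 0.038]
wrist ink_bottle 0.76 [252. 459.] [0.661 0.05  0.   ]
scene stick_top 0.66 [298. 360.] [0.516 0.092 0.102]
scene clamp 0.94 [309. 359.] [0.515 0.093 0.078]
scene pivot 0.65 [344. 337.] [0.502 0.175 0.072]
scene stone_center 0.74 [244. 244.] [0.82  0.058 0.038]
scene ink_bottle 0.72 [289. 307.] [ 0.665  0.05  -0.   ]
scene dish 0.79 [260. 342.] [ 0.661 -0.059  0.   ]
scene cup 0.93 [244. 416.] [ 0.568 -0.195  0.   ]
side stick_top 0.39 [261. 377.] [0.515 0.093 0.102]
side clamp 0.97 [273. 374.] [0.519 0.098 0.078]
side pivot 0.56 [297. 385.] [0.506 0.17  0.072]
side stone_center 0.96 [283. 375.] [0.514 0.076 0.038]
side stone_center 0.67 [282. 222.] [0.831 0.07  0.038]
side ink_bottle 0.92 [290. 303.] [0.664 0.049 0.   ]
side dish 0.79 [260. 305.] [ 0.664 -0.072  0.   ]
side cup 0.65 [231. 340.] [ 0.577 -0.205  0.   ]
[0.5109286  0.08995898 0.41923182] [-0.17393532 -0.18169004 -0.2870782 ]
```

```bash
python3 -c "
from cell import arm
print(arm.sign_off())"
```

```text
the job is handed in; nothing more can be done
None
```

The job is handed in: the stone is seated, the arm is at its stop and the stick's foot is pressed onto the stone. The bottle, dish and cup read where they stood at the start; the verdict itself was not shown.

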